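# Refit the plate of a pipette-tip box and close the lid

### The arm

A 6-joint arm with a two-finger parallel gripper is mounted at the origin on the work surface. World frame = base frame: x ahead of the robot, y to its left, z up, the work surface at z = 0. Lengths are in m, angles in rad, forces in N, time in s.
With the tool pointing down it reaches from about 0.4 to 0.925 m from the base axis. Payload 12.5 kg.
Tool frame: the origin (TCP) lies on the centre line of the jaws, within the pads' length; the fingertips stand 25 mm ahead of it and the grasp point (between the pads) lies 6 mm ahead of it (r.nose_length is the distance from the TCP to the fingertips, in m); z points along the fingers, y is the direction in which the jaws open and shut (so a half turn about z gives the same grasp; the last joint's range is limited). The gripper opens to 95 mm and grips with 3 to 60 N. Pads are 20 mm wide; open, the fingers measure 119 mm over their backs; the gripper's body (75 mm by 180 mm) begins 59 mm behind the grasp point.
Start: joints at [-0.106, 0.491, 1.559, -0, 1.092, -0.106], TCP at [0.625, 0, 0.214] pointing down, gripper open.
Joint ranges: [-3.1, 3.1], [-0.84, 2.19], [0.05, 2.79], [-1.13, 4.28], [0.06, 2.93], [-2.69, 2.69]. Speed limits (rad/s): [2.22, 2.22, 2.79, 3.14, 3.14, 3.14].

### API

Orientations are given as a 3x3 rotation matrix whose columns are the frame's x, y, z axes.
In Python, from rig import r gives the robot as it stands. The module is installed in compiled form; this text tells all that it offers. Calls block until the motion is done:
- r.movep(position, orientation): joint-space move of the TCP to a pose.
- r.move_l(position, vel=0.15, ori=None): straight line of the TCP; ori=None keeps the orientation; vel is the mean speed in m/s.
- r.move_joints(angles): joint-space move.
- r.grip(opening): opening from 0.0 (shut) to 1.0 (fully open); the grip force is fixed at half the most; returns when the fingers have stopped.
- r.sleep(seconds).
- r.inverse_kinematics(position, orientation): joint angles nearest the present ones, or None.
- r.grab_frame(name): name is "scene" or "side" or "wrist"; returns the picture (420x560x3 uint8, red, green, blue); there is no depth.
- r.camera_info(name): a dict with "fov_y" (degrees; the focal length in pixels is half the picture's height over the tangent of half this angle, whatever the lens; pixels are square), "cx", "cy" (the principal point, pixels), "k1" (the pictures are not rectified: a ray, as slopes to the right and down, at radius r is drawn at 1 + k1 r^2 times it, then the intrinsics apply), "eye" and "rotation" of the camera in the world. Camera axes: x right, y up, looking along -z (the intrinsics and any distortion apply to the point x, -y, -z); pixel columns grow to the right and rows downward; lengths in m; the calibration is good to about 2 mm. A picture is of the moment at which its call begins: read the wrist's pose just before it. camera_info takes no time and is no camera call; for the wrist camera it gives the pose at the moment of the call.
A pose or a line that the arm cannot do raises r.IKError and nothing moves.
- r.close_job(): hands the job in, once; it reports no verdict.
Readings, each from a call of its own:
- r.get_clock(): time.
- r.get_joints(): joint angles.
- r.get_joint_vel(): joint speeds.
- r.get_joint_torque(): joint torques, N m.
- r.get_position(): TCP position.
- r.get_ee_rot(): TCP orientation.
- r.get_wrist_force(): force on the tool from outside, world axes, zero at the start.
- r.get_moment(): the same for the moment, N m.
- r.get_grip_width(): opening from 0.0 (shut) to 1.0 (fully open).
Only numpy, scipy, OpenCV 4.12 (cv2) and the standard library are available. Lean on these libraries where they do the work, as an engineer would, in place of code of your own. Each camera call takes 0.05 s, during which the arm holds its last target.

### The job

Put the loose blue tip plate, grip rib upward, into the open pipette-tip box and press it down until it sits level and fully home on the box's inner ledge. Only then shut the box's hinged lid completely. Leave the beaker, the bottle and the timer where they stand.

Things in the scene. Friction and masses are not known exactly. Their poses are not given: they have to be found in the camera images.
- tip_box: Off-white open box fixed to the bench, outer 92 (x) x 128 (y) x 62 high, walls 3, opening 86 x 122. Origin: centre of its underside, on the bench; z up. The lid hinges on the long edge at +x (the edge away from the robot when yaw is 0).
- ledge (a point): Middle of the box at the height of its inner ledge, 50 above the bench. The fixed ledge runs along both long inner sides (x = +-38 to +-43); the plate finally rests on it, all round level.
- pad_left (a joint): How far (m) the cushion bar at the box's +y end is pushed down: 0 to 0.008. Each end has such a black bar, 60 x 12, centred at y = +-51, its top 7 above the ledge at 0; at 0.007 it is level with the ledge. They start at 0 to 0.002, so a laid-in plate lies 5 to 7 mm too high, perhaps a bit tilted. A bar moves stiffly (about 5 N) and stays where pushed: no spring-back.
- pad_right (a joint): The same for the bar at the box's -y end. Pressed at the middle of the plate, both together need about 10 to 12 N.
- tip_plate: Loose blue plate with small dark dots, 80 (x) x 114 (y) x 5 thick, about 80 g, flat on the bench, rib up. Origin: centre of its underside; z up. A pale blue grip rib stands on its centre: 44 long (x), 14 thick (y), top 27 above the origin. It fits the box with 3 to 4 play a side, long side along the box's, either way round. Home, its origin is 50 above the bench.
- rib_top (a point): Middle of the top face of the plate's grip rib.
- lid (a joint): Opening angle of the lid, rad: 0 shut, 1.57 upright, larger leaning away (stop at 2.1). The hinge is stiff (0.06 N m friction): the lid stays where it is left and does not fall by itself, so it must be moved all the way to 0. The lid weighs 70 g.
- lid_hinge (a point): Point on the lid's hinge axis, in the middle of the box's +x rim, 62 above the bench. The axis runs along the box's y. Axes are the lid's own: equal to the box's when shut.
- lid_front (a point): Middle of the lid's front outer edge: x = -92, z = +23 from the hinge in the lid's own axes. The lid is a clear bluish cap, 92 x 128, 23 high, hollow side towards the box; its flat outer face is at z = 23. A blue tab 36 wide sticks out 8 from the front edge at z = 10. Inside height 20; the rib top of a plate that is home stands 15 above the rim.
- beaker: Bystander: clear beaker, diameter 68, height 85. Origin: centre of its underside.
- amber_bottle: Bystander: amber bottle, diameter 56, height 105. Origin: centre of its underside.
- timer: Bystander: round red kitchen-type timer, diameter 66, height 57. Origin: centre of its underside.
There are look-alikes about, which are no part of the job. Of the things that look like the tip_plate, take the one that is farthest to the robot's right at the start.

How it is judged:
By the outcome, as a careful person would: the job done as asked, in the order asked, and still so for the second after the job is handed in, with the robot touching nothing.
It also fails if it takes over 56 s, if anything falls off the work surface, if the arm or the gripper's body presses on something with over 40 N, if the wrist force passes 120 N, or if a joint passes its speed limit or range.

## Working session

There is one attempt and no reset: what is moved stays moved. The work goes in short steps, each a Python script; the robot and the scene stay as the last script left them, time stands still between calls to the robot, and variables do not carry over. Pictures are saved under pics/ and viewed, and the job is handed in when it is done.

```bash
mkdir -p pics; cat > h.py <<'E'
from rig import r
import numpy as np, cv2
def snap(name,fn):
    ci=r.camera_info(name); im=r.grab_frame(name)
    cv2.imwrite('pics/'+fn,cv2.cvtColor(im,cv2.COLOR_RGB2BGR)); return im,ci
def K(ci):
    f=210/np.tan(np.radians(ci['fov_y'])/2); return f
def ray(ci,u,v):
    f=K(ci); pd=np.array([(u-ci['cx'])/f,(v-ci['cy'])/f]); p=pd.copy()
    for _ in range(30): p=pd/(1+ci['k1']*(p@p))
    d=np.array(ci['rotation'])@np.array([p[0],-p[1],-1.]); return np.array(ci['eye']),d
def onz(ci,u,v,z):
    e,d=ray(ci,u,v); return e+d*(z-e[2])/d[2]
def proj(ci,P):
    q=np.array(ci['rotation']).T@(np.array(P)-np.array(ci['eye'])); p=np.array([q[0],-q[1]])/-q[2]
    p=p*(1+ci['k1']*(p@p)); return p*K(ci)+[ci['cx'],ci['cy']]
E
python3 - <<'E'
from h import *
for n in('scene','side','wrist'):
    im,ci=snap(n,n+'0.png'); print(n,ci)
print(r.get_clock(),r.nose_length,r.get_ee_rot())
E
```

```text
scene {'fov_y': 42.74715654074801, 'cx': 267.475114421197, 'cy': 199.65132189991374, 'k1': -0.13380302610553976, 'eye': array([ 1.18998987, -0.49740133,  1.07782491]), 'rotation': array([[ 0.62378697, -0.61479146,  0.48261919],
       [ 0.78137571,  0.47591868, -0.40367488],
       [ 0.01848838,  0.62891404,  0.77725499]])}
side {'fov_y': 45.94265807214555, 'cx': 281.48340194531454, 'cy': 203.89207185918093, 'k1': -0.1453137595574331, 'eye': array([ 0.2317227 , -0.62395412,  0.91804816]), 'rotation': array([[ 0.87519506,  0.35737317, -0.32606443],
       [-0.48361416,  0.66343713, -0.57093653],
       [ 0.01228585,  0.65737021,  0.75346763]])}
wrist {'fov_y': 65.39852143708183, 'cx': 277.57998047253045, 'cy': 211.53822073221852, 'k1': -0.04173908914148149, 'eye': array([0.62436727, 0.07542027, 0.38418905]), 'rotation': array([[ 9.99999075e-01, -1.44965627e-04,  1.35258669e-03],
       [-2.25653879e-04,  9.62852866e-01,  2.70026493e-01],
       [-1.34148653e-03, -2.70026548e-01,  9.62851943e-01]])}
0.15 0.025 [[ 1.29203450e-05  9.99999665e-01 -8.18527406e-04]
 [ 9.99999999e-01 -1.28830248e-05  4.55995581e-05]
 [ 4.55889977e-05 -8.18527995e-04 -9.99999664e-01]]
```

View pics/scene0.png

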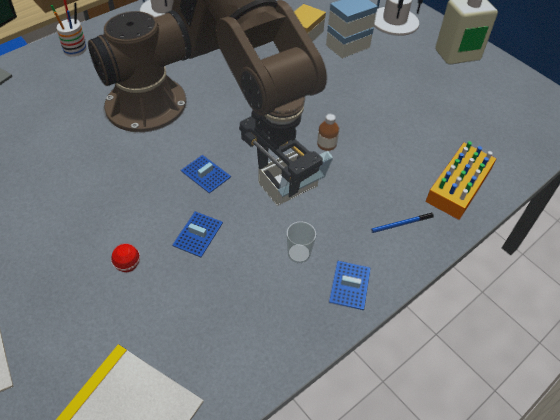

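View pics/side0.png

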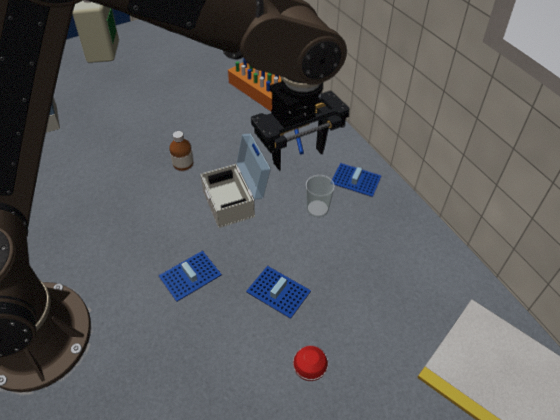

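View pics/wrist0.png

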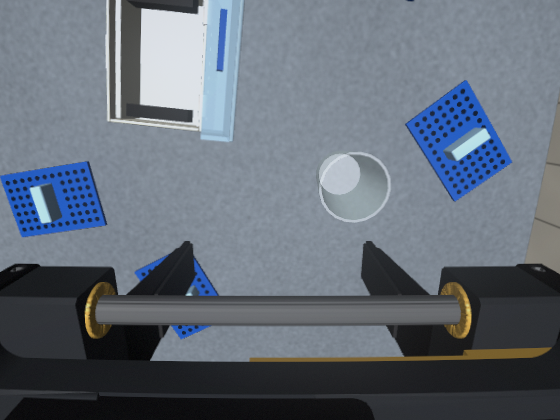

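The scene, side and wrist pictures show three blue plates, at about (190,275), (279,291) and (356,180) in the side view. The box is at (228,195) with its lid upright, the beaker at (319,195), the bottle at (181,150) and the timer at (311,362). Next I measure them.

```bash
cat >> h.py <<'E'
def plates(im,ci,zt=0.005):
    hsv=cv2.cvtColor(im,cv2.COLOR_RGB2HSV)
    m=cv2.inRange(hsv,(105,150,60),(125,255,255)); m=cv2.morphologyEx(m,cv2.MORPH_CLOSE,np.ones((7,7)))
    out=[]
    for c in cv2.findContours(m,cv2.RETR_EXTERNAL,cv2.CHAIN_APPROX_NONE)[0]:
        if cv2.contourArea(c)<500: continue
        P=np.array([onz(ci,*p[0],zt)[:2] for p in c],np.float32)
        b=cv2.minAreaRect(P*1000); out.append((c.reshape(-1,2).mean(0).round(),b))
    return out
E
python3 - <<'E'
from h import *
for n in('scene','side','wrist'):
    im=cv2.cvtColor(cv2.imread(f'pics/{n}0.png'),cv2.COLOR_BGR2RGB); ci=r.camera_info(n)
    for p in plates(im,ci): print(n,p)
im,ci=cv2.imread('pics/side0.png'),r.camera_info('side')
crop=cv2.resize(im[120:240,160:360],None,fx=4,fy=4,interpolation=cv2.INTER_CUBIC);cv2.imwrite('pics/sc.png',crop)
for n,u,v in(('beaker',319,210),('bottle',182,164),('timer',311,372)): print(n,onz(ci,u,v,0))
ci=r.camera_info('wrist')
for u,v in((108,121),(199,131),(108,0)): print(onz(ci,u,v,.062))
E
```

```text
scene (array([350., 285.]), ((835.9788818359375, 53.45796203613281), (78.11003875732422, 113.76251220703125), 37.49242401123047))
scene (array([197., 234.]), ((501.13037109375, -141.53060913085938), (79.14374542236328, 113.010009765625), 27.12348175048828))
scene (array([205., 173.]), ((350.26953125, -14.552448272705078), (113.48382568359375, 79.34186553955078), 8.673154830932617))
scene (array([534.,  36.]), ((480.3817138671875, 1323.9837646484375), (269.2463073730469, 539.21337890625), 29.738208770751953))
side (array([279., 291.]), ((501.8016357421875, -143.34063720703125), (79.55703735351562, 113.05770874023438), 27.193235397338867))
side (array([189., 275.]), ((350.6282043457031, -16.78692626953125), (112.57038879394531, 79.09484100341797), 8.325465202331543))
side (array([356., 179.]), ((835.9771118164062, 52.093780517578125), (80.30593872070312, 111.61775207519531), 37.445682525634766))
wrist (array([ 53., 199.]), ((348.45635986328125, -16.829238891601562), (118.86046600341797, 79.73316192626953), 8.245927810668945))
wrist (array([459., 140.]), ((834.0770263671875, 51.343597412109375), (80.04814147949219, 114.00682067871094), 37.2359733581543))
beaker [0.69999609 0.01100638 0.        ]
bottle [0.46438628 0.32004838 0.        ]
timer [ 4.71280569e-01 -3.31276679e-01  1.11022302e-16]
[0.46064044 0.07560121 0.062     ]
[0.548417   0.06548182 0.062     ]
[0.47317518 0.18045404 0.062     ]
```

View pics/sc.png

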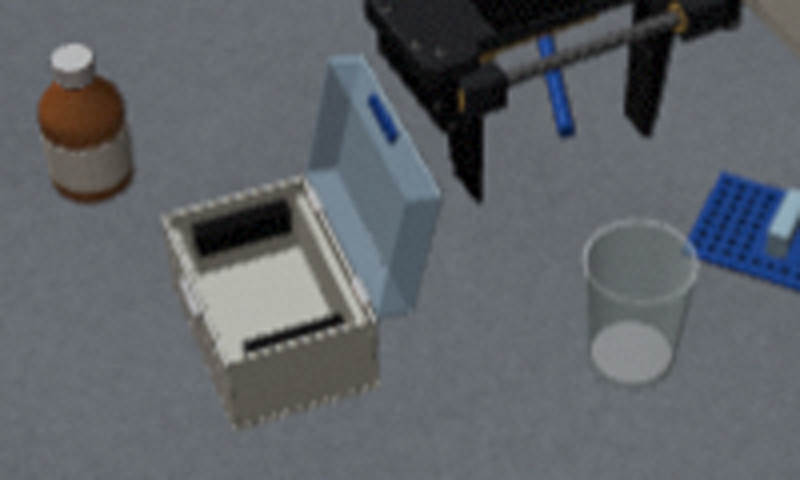

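```bash
cat >> h.py <<'E'
def ori(deg):
    a=np.radians(deg); y=np.array([np.cos(a),np.sin(a),0]); z=np.array([0,0,-1.]); return np.c_[np.cross(y,z),y,z]
E
python3 - <<'E'
from h import *
print(ori(0).round(2).tolist())
r.movep([.5,.12,.30],ori(0)); print(r.get_clock())
im,ci=snap('wrist','w1.png'); snap('side','s1.png'); snap('scene','sc1.png')
import pickle; pickle.dump(ci,open('w1.pkl','wb'))
for d in(117,83,-63,-97):
  for p in([.5,-.142,.033],[.514,.134,.085]): print(d,r.inverse_kinematics(p,ori(d)))
E
```

```text
[[-0.0, 1.0, 0.0], [1.0, 0.0, 0.0], [0.0, 0.0, -1.0]]
0.9417
117 [-4.03842302e-01  6.10405984e-01  1.97811672e+00 -4.44089210e-16
  5.53069955e-01 -2.44587753e+00]
117 [ 1.30640056e-01  5.34381580e-01  1.91768277e+00 -4.44089210e-16
  6.89528303e-01 -1.91139517e+00]
83 [-4.03842302e-01  6.10405984e-01  1.97811672e+00 -4.44089210e-16
  5.53069955e-01 -1.85246558e+00]
83 [ 1.30640056e-01  5.34381580e-01  1.91768277e+00 -4.44089210e-16
  6.89528303e-01 -1.31798322e+00]
-63 [-4.03842302e-01  6.10405984e-01  1.97811672e+00 -4.44089210e-16
  5.53069955e-01  6.95715127e-01]
-63 [ 1.30640056e-01  5.34381580e-01  1.91768277e+00 -4.44089210e-16
  6.89528303e-01  1.23019748e+00]
-97 [-4.03842302e-01  6.10405984e-01  1.97811672e+00 -4.44089210e-16
  5.53069955e-01  1.28912707e+00]
-97 [ 1.30640056e-01  5.34381580e-01  1.91768277e+00 -4.44089210e-16
  6.89528303e-01  1.82360943e+00]
```

View pics/w1.png

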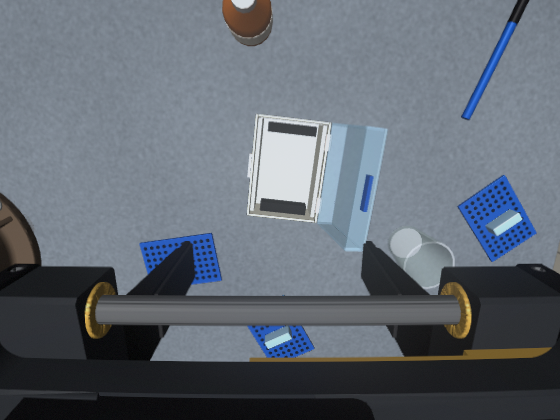

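View pics/sc1.png

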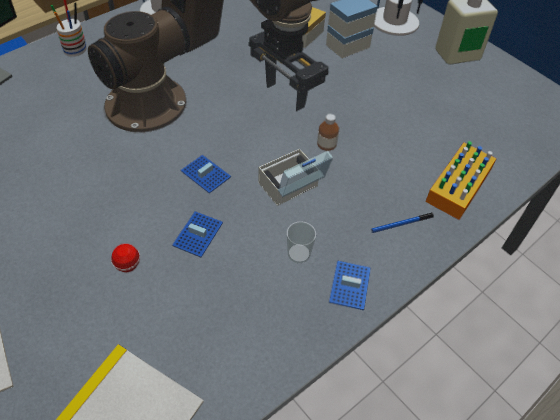

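The wrist picture shows the whole box, rim corners near (257,114), (330,122), (248,217) and (322,222), with the lid to its right, its far edge at x≈350–386. I zoom in for exact corners.

```bash
python3 - <<'E'
import cv2
for n,(y0,y1,x0,x1) in {'w1':(100,255,235,395),'s1':(120,240,190,290)}.items():
    im=cv2.imread(f'pics/{n}.png')[y0:y1,x0:x1]; k=min(800/im.shape[1],600/im.shape[0]); k=int(k*2)/2; print(n,k)
    cv2.imwrite(f'pics/{n}z.png',cv2.resize(im,None,fx=k,fy=k,interpolation=cv2.INTER_NEAREST))
E
```

```text
w1 3.5
s1 5.0
```

View pics/w1z.png

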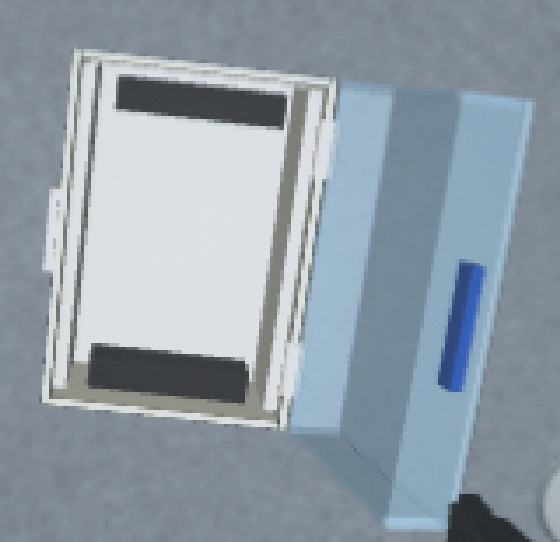

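View pics/s1z.png

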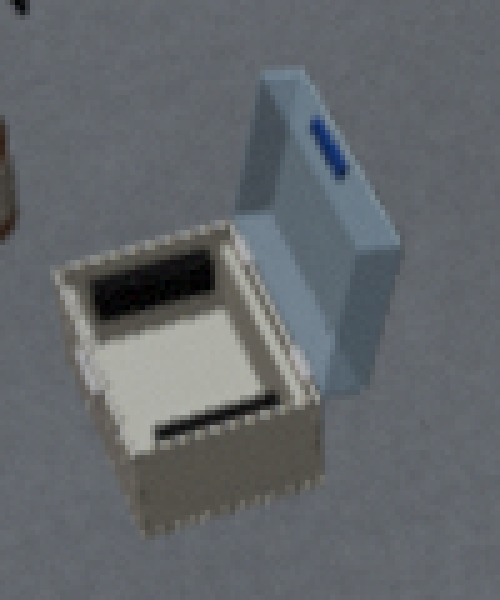

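```bash
python3 - <<'E'
from h import *
import pickle
W=pickle.load(open('w1.pkl','rb')); S=r.camera_info('side')
w=lambda p:(235+(p[0]-1.5)/3.5,100+(p[1]-1.5)/3.5)
s=lambda p:(190+(p[0]-2)/5,120+(p[1]-2)/5)
loc=np.array([[-46,64],[46,64],[-46,-64],[46,-64]])/1000
for nm,ci,f,C in(('w',W,w,[(76,50),(337,77),(42,402),(287,431)]),('s',S,s,[(52,270),(238,220),(128,458),(323,405)])):
    Q=np.array([onz(ci,*f(c),.062)[:2] for c in C]); 
    A=loc-loc.mean(0);B=Q-Q.mean(0); th=np.arctan2((A[:,0]*B[:,1]-A[:,1]*B[:,0]).sum(),(A*B).sum())
    R=np.array([[np.cos(th),-np.sin(th)],[np.sin(th),np.cos(th)]])
    print(nm,Q.mean(0).round(4),np.degrees(th).round(2),((B-A@R.T)*1000).round(1).tolist())
def tri(a,b):
    L=[ray(*a),ray(*b)];M=np.zeros((3,3));v=np.zeros(3)
    for e,d in L:
        d=d/np.linalg.norm(d);P=np.eye(3)-np.outer(d,d);M+=P;v+=P@e
    x=np.linalg.solve(M,v); return x,[np.linalg.norm((np.eye(3)-np.outer(d,d)/(d@d))@(x-e)) for e,d in L]
for a,b in(((533,100),(305,70)),((447,527),(398,245)),((462,92),(262,70)),((387,525),(340,250))):
    x,e=tri((W,*w(a)),(S,*s(b))); print(x.round(4),np.round(e,4))
im=cv2.cvtColor(cv2.imread('pics/w1.png'),cv2.COLOR_BGR2RGB)
im=cv2.cvtColor(cv2.imread('pics/s1.png'),cv2.COLOR_BGR2RGB); print(plates(im,S))
E
```

```text
w [0.5122 0.1343] -6.33 [[0.8, -0.8], [-0.8, 0.4], [0.1, 0.8], [-0.0, -0.4]]
s [0.514 0.134] -7.58 [[-1.6, 0.4], [1.7, 0.8], [-0.6, 0.0], [0.5, -1.2]]
[0.6064 0.1876 0.1471] [0.0012 0.0012]
[0.5902 0.0621 0.1484] [0.0006 0.0006]
[0.5849 0.1897 0.1543] [0.0015 0.0015]
[0.5672 0.0662 0.1546] [0.0027 0.0027]
[(array([279., 291.]), ((501.9256896972656, -143.29791259765625), (79.38623809814453, 113.02545166015625), 27.265825271606445)), (array([189., 274.]), ((350.6812744140625, -16.97149658203125), (112.59475708007812, 79.43385314941406), 8.263952255249023)), (array([356., 179.]), ((835.9771118164062, 52.093780517578125), (80.30593872070312, 111.61775207519531), 37.445682525634766))]
```

```bash
python3 - <<'E'
from h import *
import pickle
r.movep([.5012,-.1425,.12],ori(117.2)); im,ci=snap('wrist','w2.png'); pickle.dump(ci,open('w2.pkl','wb'))
print(plates(im,ci)); r.grip(0.5)
r.move_l([.5012,-.1425,.034],vel=.12); print(r.get_position(),r.get_wrist_force())
r.grip(0.0); print(r.get_grip_width()*95, r.get_clock())
r.move_l([.5012,-.1425,.15],vel=.2); print(r.get_wrist_force(),r.get_grip_width()*95,r.get_clock())
im,ci=snap('wrist','w3.png'); snap('side','s3.png')
E
```

```text
[(array([277., 204.]), ((499.9464111328125, -144.19369506835938), (79.40028381347656, 113.30818939208984), 27.187679290771484)), (array([488., 116.]), ((348.89886474609375, -17.053863525390625), (113.84722900390625, 83.28717803955078), 8.216217041015625))]
[ 0.50148008 -0.14259533  0.03445994] [ 0.54924138 -0.44784222 -0.11930228]
0.02111098151422738 6.05
[-0.33553596 -0.03434212  0.14622401] 0.6275270942135072 6.7833
```

View pics/w2.png

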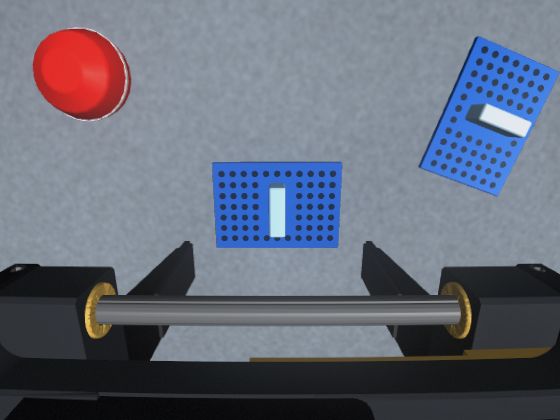

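View pics/w3.png

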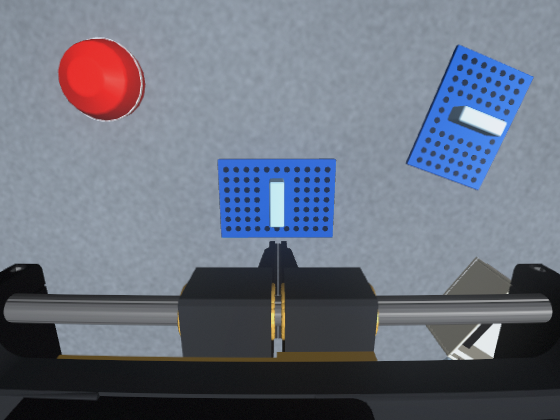

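View pics/s3.png

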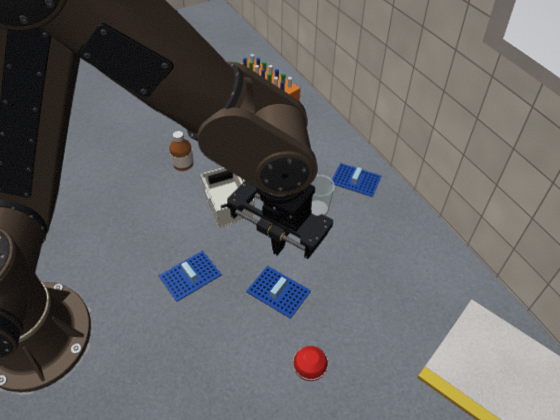

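```bash
python3 - <<'E'
from h import *
W=r.camera_info('wrist'); p=r.get_position(); R=r.get_ee_rot(); print(p,R.round(3).tolist(), W['eye'])
for d in(-.03,0,.006,.025): print(d,proj(W,p+R[:,2]*d))
print(proj(W,[.501,-.1425,.027]),proj(W,[.501,-.1425,.0]))
im=cv2.cvtColor(cv2.imread('pics/w3.png'),cv2.COLOR_BGR2RGB)
print(plates(im,W)); im=cv2.cvtColor(cv2.imread('pics/s3.png'),cv2.COLOR_BGR2RGB)
print(plates(im,r.camera_info('side')))
E
```

```text
[ 0.50064475 -0.14229568  0.14869918] [[-0.889, -0.457, -0.002], [-0.457, 0.889, 0.001], [0.001, 0.002, -1.0]] [ 0.43244387 -0.17839341  0.31918366]
-0.03 [278.62069297 287.66727852]
0 [278.4015064  261.48694541]
0.006 [278.36553669 257.19310395]
0.025 [278.26462867 245.15105157]
[277.33404133 206.81608186] [277.27654223 199.92691552]
[(array([277., 197.]), ((499.6157531738281, -144.07086181640625), (79.17841339111328, 113.09599304199219), 27.200363159179688)), (array([468., 117.]), ((348.99298095703125, -17.946735382080078), (113.2342758178711, 80.5596694946289), 8.297502517700195))]
[(array([279., 291.]), ((501.9256896972656, -143.29791259765625), (79.38623809814453, 113.02545166015625), 27.265825271606445)), (array([189., 274.]), ((350.55322265625, -16.990089416503906), (112.14293670654297, 79.43385314941406), 8.263952255249023)), (array([356., 179.]), ((836.0628051757812, 52.16218566894531), (79.708740234375, 111.78577423095703), 36.82467269897461))]
```

The fingers closed to 0 and the plate stayed put, still at (277,197) in w3. The geometry says the tool was right over the rib, so I repeat it in stages with pictures.

```bash
python3 - <<'E'
from h import *
r.grip(0.5); print(r.get_grip_width(),r.get_clock())
r.move_l([.5007,-.1430,.034],vel=.12); print(r.get_position(),r.get_wrist_force(),r.get_grip_width())
snap('wrist','w4.png'); snap('scene','sc4.png')
r.grip(0.0); print(r.get_grip_width(), r.get_wrist_force(),r.get_clock())
snap('wrist','w5.png')
E
python3 - <<'E'
import cv2,numpy as np
a=[cv2.imread(f'pics/{n}.png')[150:400,100:460] for n in('w4','w5')]
cv2.imwrite('pics/c45.png',np.hstack(a))
cv2.imwrite('pics/sc4z.png',cv2.resize(cv2.imread('pics/sc4.png')[150:290,130:300],None,fx=4,fy=4))
E
```

```text
0.49394258160122445 7.8167
[ 0.50102395 -0.1431404   0.03454909] [0.22857557 0.87016924 0.10121219] 0.5007625877476279
0.006515527757037551 [-0.23489035 -1.51102341 -0.40717569] 9.95
```

View pics/c45.png

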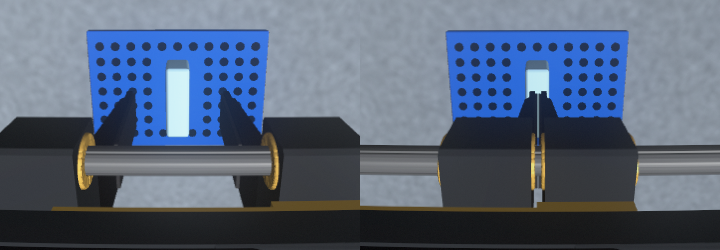

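View pics/sc4z.png

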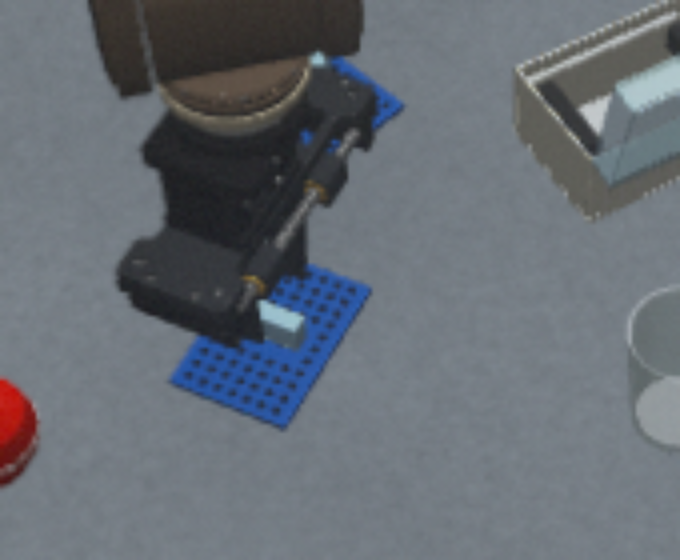

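```bash
python3 - <<'E'
from h import *
W=r.camera_info('wrist'); p=r.get_position(); print(p)
im=cv2.cvtColor(cv2.imread('pics/w4.png'),cv2.COLOR_BGR2RGB)
print(plates(im,W))
c,s=np.cos(np.radians(27.2)),np.sin(np.radians(27.2)); X=np.array([c,s,0]);Y=np.array([-s,c,0]);C=np.array([.501,-.143,0])
for z in(.005,.027):
  print(z,[proj(W,C+X*a+Y*b+[0,0,z]).round() .tolist() for a,b in((22,7),(22,-7),(-22,7),(-22,-7)) for a,b in [(a/1000,b/1000)]])
R=r.get_ee_rot(); print('tip',proj(W,p+R[:,2]*.025))
S=r.camera_info('scene'); print(onz(S,12,47,0))
cv2.imwrite('pics/w45.png',cv2.resize(np.hstack([cv2.imread(f'pics/{n}.png')[170:310,200:360] for n in('w4','w5')]),None,fx=2.5,fy=2.5))
E
```

```text
[ 0.5006873  -0.1430077   0.03398731]
[(array([277., 237.]), ((499.50262451171875, -144.39309692382812), (79.56015014648438, 113.23898315429688), 27.40733528137207)), (array([536., 121.]), ((369.4602966308594, -47.48332595825195), (127.14727783203125, 54.759273529052734), 39.36408996582031))]
0.005 [[288.0, 274.0], [268.0, 274.0], [289.0, 211.0], [267.0, 211.0]]
0.027 [[290.0, 290.0], [267.0, 290.0], [290.0, 221.0], [266.0, 221.0]]
tip [278.26923348 245.15139408]
[-0.56739406 -0.2170021   0.        ]
```

View pics/w45.png

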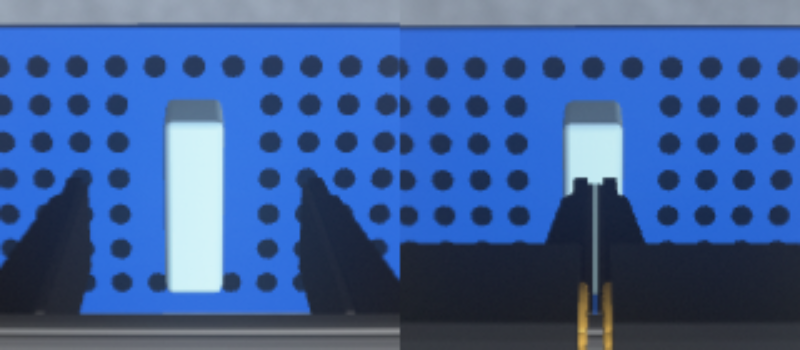

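The drawn fingertips sit in front of the rib top, at (278,241) in w5. That suggests the tips are higher than the stated nose length implies, so I probe downward with force feedback.

```bash
python3 - <<'E'
from h import *
r.grip(0.4); print(r.get_grip_width())
f0=r.get_wrist_force()
z=.034
while z>.002:
    z-=.003; r.move_l([.5005,-.1435,z],vel=.06); f=r.get_wrist_force(); print(round(z,3),r.get_position().round(4)[2],f.round(1))
    if abs(f[2]-f0[2])>6: break
snap('wrist','w6.png'); snap('side','s6.png'); print(r.get_clock())
E
```

```text
0.40314460586188045
0.031 0.0308 [ 0.1 -0.4  1.1]
0.028 0.0278 [0.2 0.4 0.7]
0.025 0.0248 [ 0.1 -0.7 -0.4]
0.022 0.0218 [ 0.3 -0.6  0.4]
0.019 0.0188 [-0.6  0.2 -0.2]
0.016 0.0158 [0.6 1.3 1.1]
0.013 0.0128 [-1.   0.4  0.6]
0.01 0.0098 [0.7 1.3 0.1]
0.007 0.0068 [-0.5  0.5  0.6]
0.004 0.005 [-1.9  1.6 16.1]
13.4167
```

View pics/w6.png

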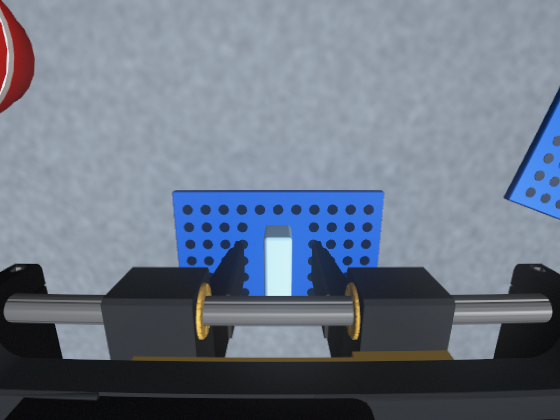

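Contact came at TCP z≈0.0055, which is the plate's top. The fingertips therefore really sit at the TCP, not 25 mm ahead of it, and from here on I use a nose of about 0.

```bash
python3 - <<'E'
from h import *
import pickle
r.move_l([.5005,-.1435,.009],vel=.1); r.grip(0.0); print(r.get_grip_width()*95,r.get_wrist_force())
r.move_l([.5005,-.1435,.12],vel=.2); print(r.get_grip_width()*95,r.get_wrist_force())
r.movep([.5128,.1342,.19],ori(83.1)); print(r.get_position(),r.get_clock())
im,ci=snap('wrist','w7.png'); pickle.dump(ci,open('w7.pkl','wb')); snap('side','s7.png')
p=r.get_position(); R=r.get_ee_rot()
# plate top height if held: tip-0.004
for q in plates(im,ci,p[2]-.004): print(q)
for q in plates(cv2.cvtColor(cv2.imread('pics/s7.png'),cv2.COLOR_BGR2RGB),r.camera_info('side'),p[2]-.004): print(q)
E
```

```text
13.978219890003583 [-0.32026232  0.4260932  -1.00910585]
13.729977672025225 [ 0.69949263  0.13415261 -0.8120294 ]
[0.51270873 0.13362518 0.18909798] 16.0083
(array([277., 226.]), ((495.2513122558594, 134.78048706054688), (112.93358612060547, 46.33331298828125), 83.1082534790039))
(array([111.,  53.]), ((393.1001281738281, 63.98408508300781), (56.79935073852539, 39.313697814941406), 8.245283126831055))
(array([189., 274.]), ((327.2266845703125, -136.83779907226562), (90.28118133544922, 63.74662399291992), 8.263948440551758))
(array([356., 179.]), ((716.3862915039062, -81.56652069091797), (64.2584228515625, 89.48700714111328), 37.217018127441406))
(array([222., 152.]), ((513.952880859375, 132.6405029296875), (113.88624572753906, 78.83819580078125), 82.68810272216797))
```

View pics/w7.png

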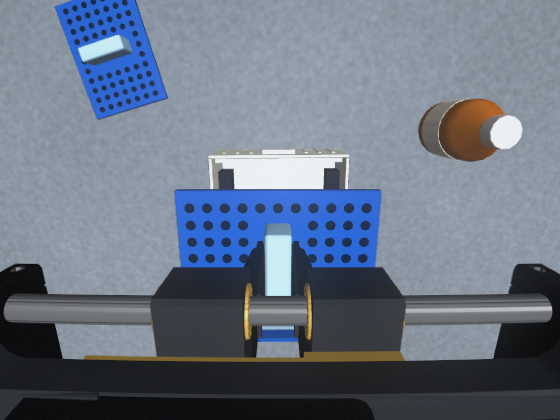

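View pics/s7.png

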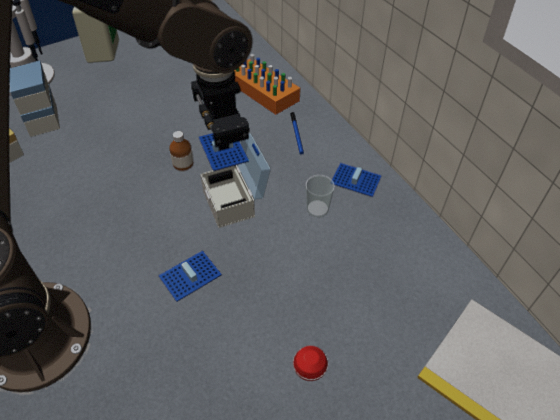

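```bash
python3 - <<'E'
from h import *
import pickle
W=pickle.load(open('w7.pkl','rb')); p=r.get_position()
A=onz(W,209.5,156,.062);B=onz(W,349,156,.062); print(A,B,np.linalg.norm(A-B))
d=(A-B)[:2];print(np.degrees(np.arctan2(d[1],d[0])))
m=(A+B)[:2]/2; a=np.radians(-6.9); X=np.array([np.cos(a),np.sin(a)]); print('box c',m+.046*X)
A=onz(W,175,190,p[2]-.004);B=onz(W,381,190,p[2]-.004); print('plate edge',np.linalg.norm(A-B),(A+B)[:2]/2+.04*X,p)
d=(A-B)[:2];print(np.degrees(np.arctan2(d[1],d[0])))
im=cv2.imread('pics/w7.png')[140:210,160:400]; cv2.imwrite('pics/w7z.png',cv2.resize(im,None,fx=3,fy=3,interpolation=cv2.INTER_NEAREST))
E
```

```text
[0.45998296 0.07709848 0.062     ] [0.4750902 0.202355  0.062    ] 0.12616427637121008
-96.87725116578754
box c [0.51320342 0.13420045]
plate edge 0.11235398621460696 [0.51251665 0.13293174] [0.51287295 0.13322045 0.18931624]
-96.88401238432755
```

View pics/w7z.png

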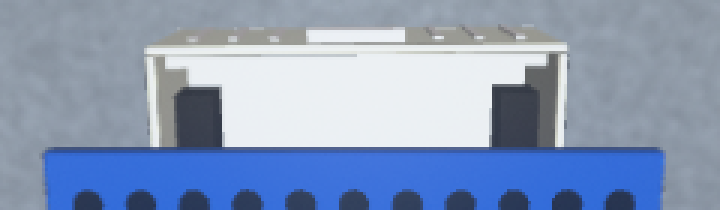

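```bash
python3 - <<'E'
from h import *
x,y=.5132,.1355
r.move_l([x,y,.08],vel=.12); f0=r.get_wrist_force(); print(f0.round(1),r.get_position().round(4))
z=.08
while z>.0565:
    z-=.004 if z>.0685 else .0015; r.move_l([x,y,z],vel=.05); f=r.get_wrist_force(); print(round(z,4),r.get_position().round(4),f.round(1))
    if f[2]-f0[2]>28 or np.hypot(*(f-f0)[:2])>10: break
print(r.get_moment().round(2),r.get_clock(),r.get_grip_width()*95)
snap('wrist','w8.png'); snap('side','s8.png')
E
```

```text
[ 0.2 -0.2 -0.4] [0.5135 0.1355 0.0805]
0.076 [0.5132 0.1355 0.0761] [ 0.1 -0.1 -1.1]
0.072 [0.5131 0.1355 0.0718] [-0.1 -0.9 -0.8]
0.068 [0.5131 0.1355 0.0677] [-0.4 -0.5 -0.6]
0.0665 [0.5132 0.1355 0.0664] [0.8 0.  0.4]
0.065 [0.5132 0.1355 0.0649] [0.8 0.4 0.9]
0.0635 [0.5134 0.1355 0.0636] [ 0.2 -0.4  0.9]
0.062 [0.5133 0.1355 0.0623] [-0.2 -0.1  4.9]
0.0605 [0.5134 0.1355 0.0608] [-0.   0.5  5.9]
0.059 [0.5134 0.1355 0.0593] [-0.5 -0.5  6. ]
0.0575 [0.5135 0.1355 0.0586] [-3.3 -0.6 17.1]
0.056 [0.5138 0.1355 0.0581] [-6.3 -3.  29.1]
[-0.35  0.97 -0.03] 19.925 13.56927208384541
```

View pics/w8.png

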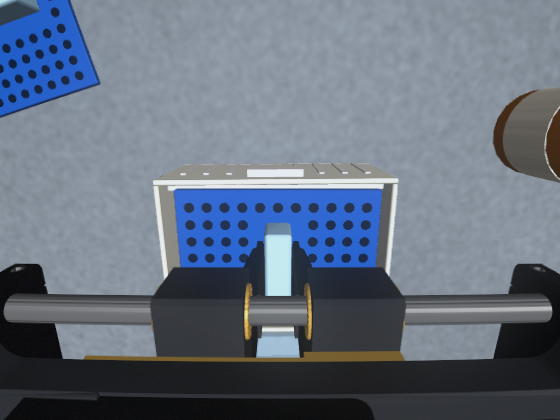

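Contact began near TCP z 0.062 and turned hard near 0.0585, and the plate lies within the walls in w8. The plateau was only about 6 N, which could be a single bar, so I release and check the level.

```bash
python3 - <<'E'
from h import *
import pickle
x,y=.5132,.1355
r.move_l([x,y,.059],vel=.05); r.grip(0.3); r.move_l([x,y,.17],vel=.25)
r.grip(0.0)
# view from robot side, shifted
a=np.radians(-6.9); X=np.array([np.cos(a),np.sin(a)])
r.movep([*(np.array([.5132,.1355])-.06*X),.17],ori(83.1))
W=snap('wrist','w9.png')[1]; pickle.dump(W,open('w9.pkl','wb')); snap('side','s9.png');snap('scene','sc9.png'); print(r.get_clock())
for n,(y0,y1,x0,x1) in {'s9':(120,240,190,290),'sc9':(130,220,240,350)}.items():
    im=cv2.imread(f'pics/{n}.png')[y0:y1,x0:x1]; cv2.imwrite(f'pics/{n}z.png',cv2.resize(im,None,fx=5,fy=5,interpolation=cv2.INTER_CUBIC))
E
```

```text
22.575
```

View pics/w9.png

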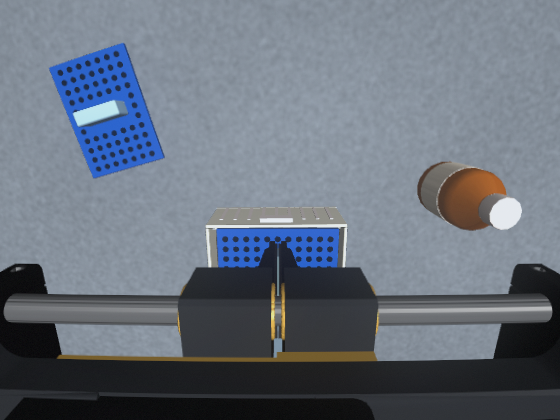

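View pics/s9z.png

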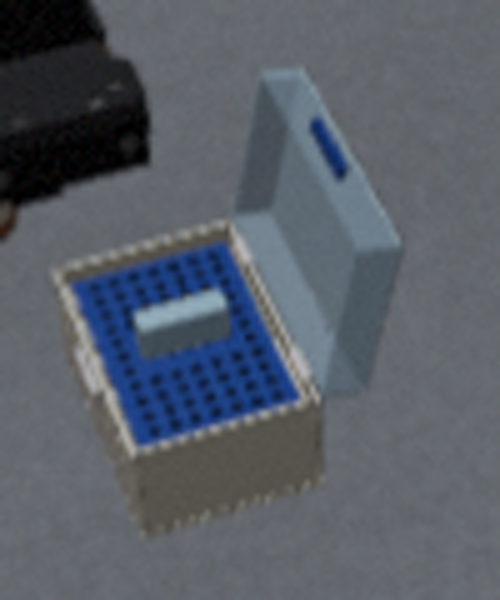

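View pics/sc9z.png

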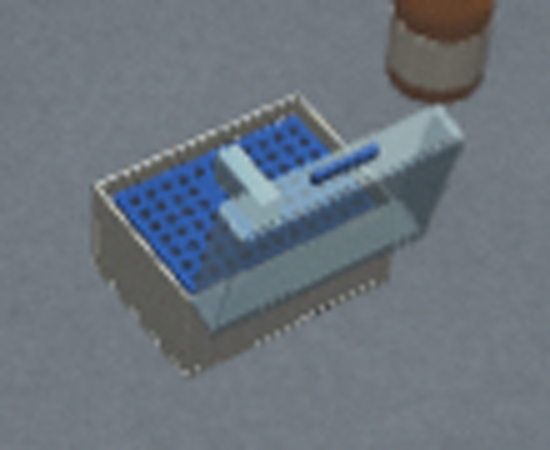

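The plate lies inside the box in all three views. Now I press both ends and the rib with closed fingers and compare the contact heights.

```bash
cat >> h.py <<'E'
a_=np.radians(-6.9); X=np.array([np.cos(a_),np.sin(a_),0]); Y=np.array([-X[1],X[0],0]); C=np.array([.5130,.1342,0])
def press(P,z0,zmin,F,step=.001,vel=.04):
    r.move_l([P[0],P[1],z0],vel=.15); f0=r.get_wrist_force(); z=z0; L=[]
    while z>zmin:
        z-=step; r.move_l([P[0],P[1],z],vel=vel); f=(r.get_wrist_force()-f0)[2]; L.append((round(z,4),round(r.get_position()[2],4),round(f,1)))
        if f>F: break
    return L
E
python3 - <<'E'
from h import *
P=C+Y*.042
r.movep([P[0],P[1],.12],ori(83.1))
print(press(P,.060,.050,18)); r.move_l([P[0],P[1],.09],vel=.25)
P=C-Y*.042; r.move_l([P[0],P[1],.09],vel=.25)
print(press(P,.060,.050,18)); r.move_l([P[0],P[1],.11],vel=.25)
P=C; r.move_l([P[0],P[1],.11],vel=.25)
print(press(P,.081,.070,22)); r.move_l([P[0],P[1],.11],vel=.25)
print(r.get_clock())
E
```

```text
[(0.059, np.float64(0.0598), np.float64(-0.2)), (0.058, np.float64(0.0581), np.float64(-0.1)), (0.057, np.float64(0.0569), np.float64(-0.2)), (0.056, np.float64(0.0559), np.float64(-0.4)), (0.055, np.float64(0.055), np.float64(0.2)), (0.054, np.float64(0.0549), np.float64(13.0)), (0.053, np.float64(0.0548), np.float64(25.0))]
[(0.059, np.float64(0.0596), np.float64(0.4)), (0.058, np.float64(0.0582), np.float64(-0.2)), (0.057, np.float64(0.0569), np.float64(0.6)), (0.056, np.float64(0.0559), np.float64(-0.8)), (0.055, np.float64(0.055), np.float64(0.1)), (0.054, np.float64(0.0549), np.float64(13.7)), (0.053, np.float64(0.0547), np.float64(27.4))]
[(0.08, np.float64(0.0806), np.float64(-0.7)), (0.079, np.float64(0.0791), np.float64(-0.5)), (0.078, np.float64(0.0779), np.float64(-1.2)), (0.077, np.float64(0.077), np.float64(-0.1)), (0.076, np.float64(0.0769), np.float64(13.8)), (0.075, np.float64(0.0769), np.float64(26.3))]
31.025
```

All three contacts were hard and immediate: plate top at 0.055 at both ends and rib top at 0.077. So the plate is home and level, and I close the lid from behind along its arc.

```bash
python3 - <<'E'
from h import *
H=C+.046*X+[0,0,.062]; w=.010
def pt(th,lx=-.070,lz=.0225): 
    return H+X*(lx*np.cos(th)+lz*np.sin(th)+w)+np.array([0,0,-lx*np.sin(th)+lz*np.cos(th)])
r.move_l([C[0],C[1],.2],vel=.3)
q=H+.075*X; r.move_l([q[0],q[1],.2],vel=.3)
r.move_l([q[0],q[1],.133],vel=.25); f0=r.get_wrist_force(); print(r.get_clock())
for th in(1.5,1.2,.9,.6,.35,.15,0.):
    r.move_l(pt(th),vel=.12); f=r.get_wrist_force()-f0; print(th,r.get_position().round(4),f.round(1))
    if np.linalg.norm(f)>15: print('stop'); break
print(r.get_clock()); snap('side','s10.png'); snap('scene','sc10.png')
for n,(y0,y1,x0,x1) in {'s10':(120,240,190,290),'sc10':(130,220,240,350)}.items():
    im=cv2.imread(f'pics/{n}.png')[y0:y1,x0:x1]; cv2.imwrite(f'pics/{n}z.png',cv2.resize(im,None,fx=5,fy=5,interpolation=cv2.INTER_CUBIC))
E
```

```text
32.4417
1.5 [0.5867 0.1255 0.1347] [-0.7  0.2 -0.3]
1.2 [0.5647 0.128  0.1356] [-0.4  0.  -0.4]
0.9 [0.5435 0.1306 0.1309] [-0.5 -0.1 -0.4]
0.6 [0.5245 0.1329 0.1202] [-1.2 -0.2  0.5]
0.35 [0.5115 0.1344 0.1073] [0.2 0.5 1. ]
0.15 [0.5035 0.1354 0.0948] [-0.2 -0.8 -0.2]
0.0 [0.4998 0.1359 0.085 ] [-0.3  0.4  0.8]
34.8167
```

View pics/s10z.png

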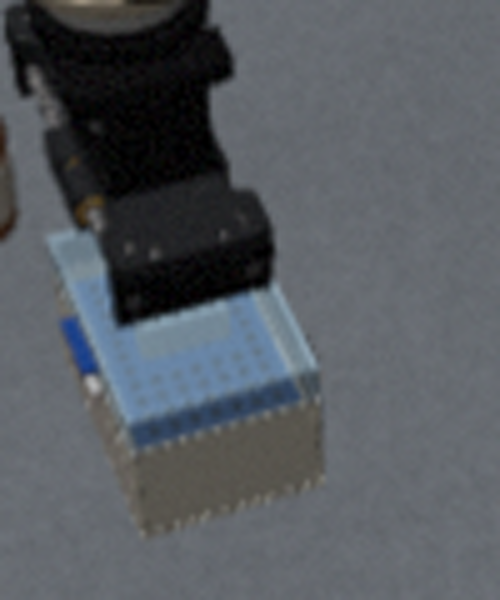

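View pics/sc10z.png

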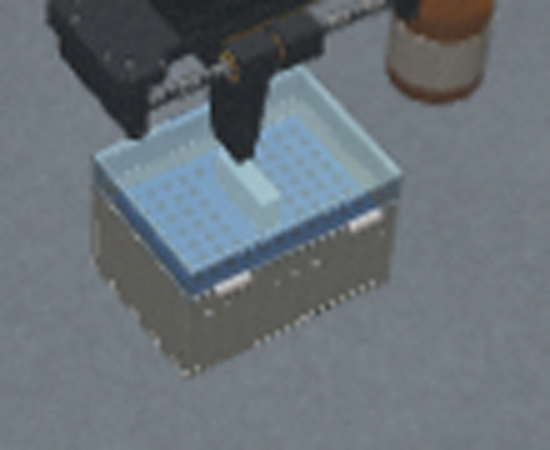

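The lid has followed down and looks nearly shut. I press it home near its front edge, retreat and look.

```bash
python3 - <<'E'
from h import *
P=C-.032*X
r.move_l([C[0]-.014*X[0],C[1]-.014*X[1],.092],vel=.2); r.move_l([P[0],P[1],.092],vel=.2)
print(press(P,.088,.079,20)); r.move_l([P[0],P[1],.2],vel=.25)
r.movep([.40,.0,.30],ori(0)); r.sleep(.3); print(r.get_clock())
snap('side','s11.png'); snap('scene','sc11.png')
E
python3 - <<'E'
import cv2,numpy as np
o=[]
for n,(y0,y1,x0,x1) in {'s11':(130,240,190,290),'sc11':(120,230,245,345)}.items():
    o.append(cv2.resize(cv2.imread(f'pics/{n}.png')[y0:y1,x0:x1],None,fx=4,fy=4,interpolation=cv2.INTER_CUBIC))
cv2.imwrite('pics/f11.png',np.hstack(o))
E
```

```text
[(0.087, np.float64(0.0869), np.float64(0.4)), (0.086, np.float64(0.086), np.float64(0.1)), (0.085, np.float64(0.085), np.float64(-0.7)), (0.084, np.float64(0.0848), np.float64(12.5)), (0.083, np.float64(0.0845), np.float64(24.1))]
38.8917
```

View pics/f11.png

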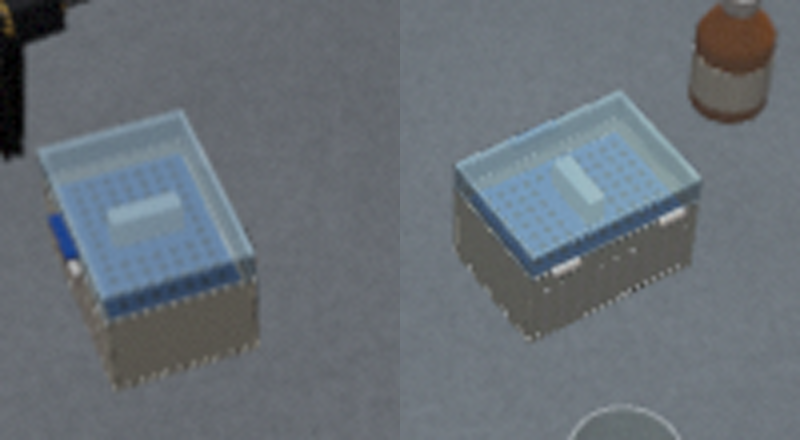

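View pics/sc11.png

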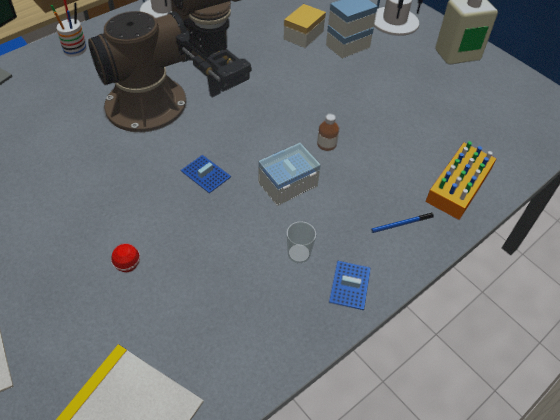

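View pics/s11.png

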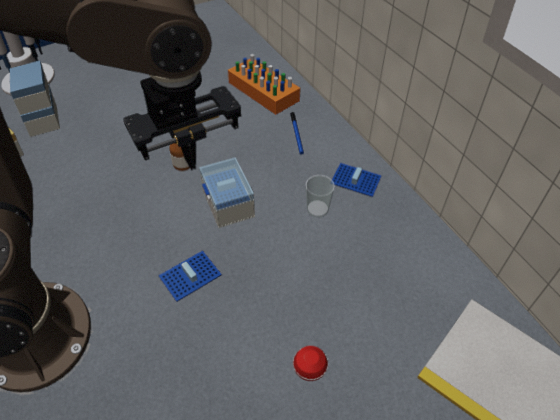

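The lid is down flush in both views, and its top gave hard contact at 0.085, the shut height. The bystanders are at the same pixels as at the start: beaker (319,195), bottle (181,150) and timer (311,362). The robot is clear, so I hand in.

```bash
python3 -c "
from rig import r
r.close_job(); print(r.get_clock())"
```

```text
the job is handed in; nothing more can be done
the job is handed in; nothing more can be done
```

The blue plate farthest to the robot's right is in the box, pressed home and level, and the lid is shut. I handed the job in at about 39 s.

**How it went:** I gripped the plate by its rib, lowered it into the box and pressed it down. I then pressed both ends and the rib with closed fingers, pushed the lid over from behind and pressed it shut.

**Last checks:**
- **Plate:** the top gave hard contact at 0.055 m at both ends and the rib top at 0.077 m, exactly the home heights, with no further give.
- **Lid:** the top gave hard contact near the front at 0.085 m, the shut height, and it looks flush in both camera views.
- **Bystanders:** the beaker, bottle and timer looked unmoved in the pictures, and the robot was clear of everything.

**What disagreed:**
- **Fingertip position:** my first two grasps closed on nothing. A downward probe showed the fingertips sit at the TCP itself, not 25 mm ahead as stated, and I used that from then on.
- **Pressing force:** while pressing the plate in, I saw only about 6 N before hard contact, instead of the 10 to 12 N stated. The end presses afterwards confirmed it was home all the same.

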